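# Couple a purge-gas filter cartridge

## Task

Fit the fresh, blue-banded filter cartridge into the quick coupler on the purge manifold: pull the coupler's sleeve back (down) until it catches and let go of it, then push the cartridge's plug straight down, pressing gently, no harder than about 20 N, until it is fully home and the sleeve springs up and locks it. Let go and leave it standing upright in the coupler; do not disturb the orange-banded used cartridge, the wafer box or the bottle.

Things in the scene. Friction and masses are not known exactly. Their poses are not given: they have to be found in the camera images.
- manifold: Bench-fixed aluminium block 130 x 110 x 45 mm high (x, y, z), carrying the upright brass coupler. Origin at its underside below the coupler's axis, 53 mm from the -x end, 77 mm from the +x end, midway across y. On top, 65 mm from the axis towards +x, a flat gauge and a blue cap, at most 12 mm high
- port (a point): Point where the coupler's upright axis meets the block's top face, 45 mm above the block's origin, same axes. The coupler stands here: an upright tube, 26 mm outside, bore 18 mm. It is screwed in to a height that differs: coupler and sleeve together stand up to 9 mm higher or lower than the two nominal points below say, and this is not measured
- sleeve_nominal (a point): Nominal centre of the forward sleeve, on the axis 55 mm above port (a point of the block: it does not move with the sleeve; true height within 9 mm). The sleeve is a ringed steel cylinder round the coupler, 34 mm in diameter, 30 mm high, free to be gripped all round
- mouth_nominal (a point): Nominal centre of the coupler's open mouth, facing up, on the axis 75 mm above port (true height within 9 mm). With the sleeve caught back, a white spring disc lies 9 mm inside it and the plug must push it down to its hard stop, 31 mm inside; there locking balls drop into the plug's groove (from 29.5 mm on). Let go before that, the plug is pushed out again
- sleeve (a joint): Sleeve travel in m: 0 = forward (up, as at the start), growing as it is pulled back, straight down; hard stop at 0.009. A spring pushes it up with 7 N at 0, 10 N at 0.009. Let go before about 0.008 it springs up again; pulled to its stop it catches and stays at 0.006 to 0.008. While it is forward, balls block the bore. It springs to 0 by itself when the plug is home
- fresh_center (a point): Centre of the fresh cartridge's body, half-way up it: an upright aluminium cylinder with a blue band and blue top disc, 40 mm in diameter and 60 mm high, z up along its axis, about 0.22 kg. At the start it stands plug down in one of the two holes of the white rack, its collar resting on the rack's top
- fresh_nose (a point): Centre of the nose end of the fresh cartridge's plug, 70.5 mm below fresh_center. The steel plug is 16 mm in diameter and 32.5 mm long, nose tapered over 2.5 mm, with a locking groove. Above it is a dark collar, 24 mm in diameter and 8 mm high, under the body; when home its underside is 1.5 to 3 mm above the coupler's mouth
- spent_center (a point): Centre of the used cartridge: the same shape with an orange band and orange top disc; it stands in the rack's other hole and stays there
- rack: Bench-fixed white rack, a block 80 x 200 x 50 mm high (x, y, z), origin at the centre of its underside. Two through holes 19 mm in diameter on its y axis, 55 mm either side of the centre
- waferbox: Bystander: round grey wafer box lying flat, 110 mm in diameter, 30 mm high; origin at the centre of its underside
- bottle: Bystander: white bottle with a red cap, 60 mm in diameter, 140 mm high; origin at the centre of its underside
- disc (a joint): Height of the white disc inside the coupler in m: 0 at the start, held down under the balls; 0.0105 when it has popped up (sleeve caught back); -0.0115 at its hard stop, plug home. Its spring pushes up with 8 N at 0.0105 and 13 N at -0.0115; rubbing adds a few N. Pressed harder than about 25 N it would be damaged
Things that resemble listed ones, but are neither listed nor needed, are in the scene too. Of the things like the manifold, leave any that is green; of the rest the larger one is meant.

How it is judged:
On the way, in this order (a step that is already met when the one before it is completed fails the run):
1. the sleeve has been pulled back, has caught and stays back with the fingers off it, the fresh cartridge not yet in the coupler (value of joint sleeve above 0.0045 m and contact force between the fingers and manifold below 0.3 N and horizontal distance between fresh_center and port above 0.03 m), for 0.2 s.
2. the fresh cartridge is home in the coupler, the disc pushed down, and the sleeve has sprung forward over it (value of joint sleeve below 0.0015 m and value of joint disc below -0.007 m and horizontal distance between fresh_center and port below 0.008 m), for 0.2 s.
At the end, for the whole second after the job is handed in: Sleeve fully forward (within 1.5 mm) and disc held down (below -0.007) by the fresh cartridge, which is released, upright within 0.12 rad, its centre within 6 mm of the port axis; used cartridge within 15 mm, wafer box and bottle within 20 mm of where they were (value of joint sleeve below 0.0015 m and value of joint disc below -0.007 m and horizontal distance between fresh_center and port below 0.006 m and angle between fresh_center's own z axis and vertical below 0.12 rad and distance of spent_center from where it was at the start of the episode below 0.015 m and distance of each of waferbox, bottle from where it was at the start of the episode below 0.02 m); the robot touches nothing.
It fails at once if the cartridge is pressed on the disc inside the coupler with more than 25 N (contact force between fresh and disc above 25 N).
It fails at once if the cartridge is rammed against the coupler or manifold, all contacts together over 80 N (contact force between fresh and manifold above 80 N).
It fails at once if the used cartridge is moved by more than 15 mm (distance of spent_center from where it was at the start of the episode above 0.015 m).
It fails at once if the wafer box is moved by more than 20 mm (distance of waferbox from where it was at the start of the episode above 0.02 m).
It fails at once if the bottle is moved by more than 20 mm (distance of bottle from where it was at the start of the episode above 0.02 m).
It also fails if it takes over 72 s, if anything falls off the work surface, if the arm or the gripper's body presses on something with over 40 N, if the wrist force passes 120 N, or if a joint passes its speed limit or range.

## Robot

A 6-joint arm with a two-finger parallel gripper is mounted at the origin on the work surface. World frame = base frame: x ahead of the robot, y to its left, z up, the work surface at z = 0. Lengths are in m, angles in rad, forces in N, time in s.
With the tool pointing down it reaches from about 0.35 to 1 m from the base axis. Payload 7.1 kg.
Tool frame: the origin (TCP) lies at the very end of the fingers, on their centre line; the grasp point (between the pads) lies 19 mm behind it (r.tcp_to_grasp is the distance from the TCP to the grasp point, in m); z points along the fingers, y is the direction in which the jaws open and shut (so a half turn about z gives the same grasp; the last joint's range is limited). The gripper opens to 85 mm and grips with 20 to 120 N. Pads are 22 mm wide; open, the fingers measure 114 mm over their backs; the gripper's body (76 mm by 85 mm) begins 54 mm behind the grasp point. The pads swing forward as they close: fully open they stand 13 mm farther back than shut.
Start: joints at [1.116, 0.423, 1.63, -0, 1.089, -0.019], TCP at [0.264, 0.567, 0.231] pointing down, gripper open.
Joint ranges: [-3, 3], [-0.9, 2.11], [0.09, 2.58], [-1.31, 4.45], [0.11, 2.69], [-2.54, 2.54]. Speed limits (rad/s): [2.39, 2.39, 3.01, 3.14, 3.14, 3.14].

## Interface

Orientations are given as a unit quaternion [x, y, z, w].
In Python, from station import r gives the robot as it stands.
- The arm moves only by the tool send_rows, never from a script. Its arguments are lists of equal length, an entry for each row: "turn": the turn, a rotation vector about the world's x, y, z in rad, a list of three; "dp": the shift along the world's x, y, z in cm, a list of three; "jaw": the closure in counts, from 0 (fully open) to 255 (shut). In form: {"turn": [[rx, ry, rz], ...], "dp": [[x, y, z], ...], "jaw": [jaw, ...]}. A call has 1 to 5 rows; each row is the pose to reach, as a shift and turn from the pose measured when the call began; what a row does not reach only later rows make up. A row lasts 1/10 s, in which the tool goes at most 50 mm and 8.59 degrees, less where a joint would pass 70% of its speed; a pose out of reach is approached as far as the arm can. A call with a gripper value outside its range is refused whole. The fingers move at their own pace and stop on an object; the grip force is fixed at half the most. Time passes only in rows, so rows that repeat a pose let the fingers close. It gives the time, the measured TCP pose, the force and the opening at its end, in the units of the state.
- r.state(): the state, without advancing time (a new reading comes with each control period).
- r.get_image(name): name is "scene" or "top" or "wrist"; returns a dict with "img" (400x640x3 uint8, red, green, blue), "camera_matrix" (3x3 intrinsics, pixels), "pose" (4x4, takes a point from camera to world coordinates); the wrist camera has in their place "mount" (4x4, takes a point from camera to tool coordinates, whose origin is the TCP and whose axes are the flange's). Camera axes: x right, y down, z forward; pixel columns grow to the right and rows downward; lengths in m; the calibration is good to about 2 mm. A picture is of the moment at which its call begins: read the wrist's pose just before it. There is no depth.
- r.job_done(): hands the job in, once; it reports no verdict.
Trained networks look in the newest picture that a camera, given by its name, has taken for a name from the list of things; names that differ only in an ending like _2 or _b are one class to them, and where a whole thing is asked for, a point or a joint stands for the part that bears it (a point fixed in the world has none). Each returns a list of dicts, best first, with "p" (0 to 1); they miss things now and then, are a little off and sometimes report something else, mostly with a low value. They report only what shows in the picture. A call takes as long as a camera call. They do not tell look-alikes from the thing itself.
- r.recognise(camera, name): "pixel" ([column, row] in pixels, amid what is visible of it).
- r.cut_out(camera, name): "pixels" (400x640 bool, what is visible of it) and "pixel" ([column, row] in pixels, amid what is visible of it).
- r.place_of(camera, name): "pixel" ([column, row] in pixels: a listed point, or the origin of a listed thing).
The state is a dict: "time_s": time; "q": joint angles; "qd": joint speeds; "effort": joint torques, N m; "ee_pos": TCP position; "ee_rot": TCP orientation; "contact_force": force on the tool from outside, world axes, zero at the start; "moment": the same for the moment, N m; "grip_width": opening from 0.0 (shut) to 1.0 (fully open).
Only numpy, scipy, OpenCV 4.12 (cv2) and the standard library are available. Lean on these libraries where they do the work, as an engineer would, in place of code of your own. Each camera call takes 0.05 s, during which the arm holds its last target.

## Working session

There is one attempt and no reset: what is moved stays moved. The work goes in short steps, Python scripts to look and compute and a tool call to move; the robot and the scene stay as the last step left them, time stands still between calls to the robot, and variables do not carry over. Pictures are saved under pics/ and viewed, and the job is handed in when it is done.

Besides the shell and the picture viewer there is one more tool, called after "Call:" as name(argument=value, ...) on one line, values as JSON. send_rows: Moves the arm, as the interface text tells. Its arguments: {"type":"object","properties":{"turn":{"type":"array","items":{"type":"array","items":{"type":"number"}}},"dp":{"type":"array","items":{"type":"array","items":{"type":"number"}}},"jaw":{"type":"array","items":{"type":"number"}}},"required":["turn","dp","jaw"]}

```bash
ls; mkdir -p pics; python3 - <<'E'
from station import r
import cv2,numpy as np
s=r.state();print(s)
for c in ["scene","top","wrist"]:
    d=r.get_image(c);cv2.imwrite(f"pics/{c}0.png",d["img"][:,:,::-1]);print(c,d["camera_matrix"].tolist(),np.round(d.get("pose",d.get("mount")),4).tolist())
    np.savez(f"{c}0.npz",**d)
    for n in ["manifold","port","mouth_nominal","fresh_center","spent_center","rack","waferbox","bottle"]:
        print(c,n,[(np.round(x["pixel"],1).tolist(),round(x["p"],2)) for x in r.place_of(c,n)])
print(r.state()["time_s"])
E
```

```text
pics
{'time_s': 0.0, 'q': array([ 1.11601043e+00,  4.23870737e-01,  1.63070247e+00,  2.32734130e-05,
        1.08860049e+00, -1.90184913e-02]), 'qd': array([ 0.00090367, -0.00066349,  0.00056594,  0.00126853, -0.0016146 ,
       -0.00115247]), 'effort': array([-2.12025414e-03, -5.57384706e+01, -2.81738663e+01, -1.13856743e-04,
        7.33276043e-03, -1.57892123e-05]), 'ee_pos': array([0.26355355, 0.56610033, 0.23052213]), 'ee_rot': array([ 2.16169054e-01,  9.76355629e-01, -7.66022882e-04, -1.95547105e-04]), 'contact_force': array([ 0.89318698, -0.95621696,  0.269545  ]), 'moment': array([0.01186767, 0.04142125, 0.01173188]), 'grip_width': 1.0019452360790586}
scene [[472.3655408160477, 0.0, 309.3121452723656], [0.0, 472.3655408160477, 187.88721243351176], [0.0, 0.0, 1.0]] [[0.6053, 0.6076, -0.5143, 1.0972], [0.796, -0.4709, 0.3804, -0.3662], [-0.011, -0.6396, -0.7686, 0.8799], [0.0, 0.0, 0.0, 1.0]]
scene manifold [([175.4, 204.5], 0.82), ([224.4, 261.7], 0.73), ([292.2, 227.4], 0.71)]
scene port [([222.2, 247.8], 0.95), ([291.8, 218.8], 0.85), ([164.6, 194.1], 0.57)]
scene mouth_nomi
[... 705 characters left out ...]
.74)]
top mouth_nominal [([335.8, 190.5], 0.72), ([428.9, 289.1], 0.58), ([379.5, 135.6], 0.49)]
top fresh_center [([271.1, 211.3], 0.71)]
top spent_center [([225.8, 208.3], 0.9)]
top rack [([255.8, 214.9], 0.79)]
top waferbox [([375.7, 136.2], 0.79), ([272.8, 209.1], 0.68)]
top bottle [([301.1, 125.3], 0.86)]
wrist [[328.66144629354744, 0.0, 320.7644609346947], [0.0, 328.66144629354744, 200.79356539705356], [0.0, 0.0, 1.0]] [[0.0001, -0.9496, -0.3134, 0.0799], [1.0, 0.0002, 0.0, -0.0004], [0.0, -0.3134, 0.9496, -0.143], [0.0, 0.0, 0.0, 1.0]]
wrist manifold []
wrist port []
wrist mouth_nominal []
wrist fresh_center []
wrist spent_center []
wrist rack []
wrist waferbox []
wrist bottle []
1.35
```

View pics/scene0.png

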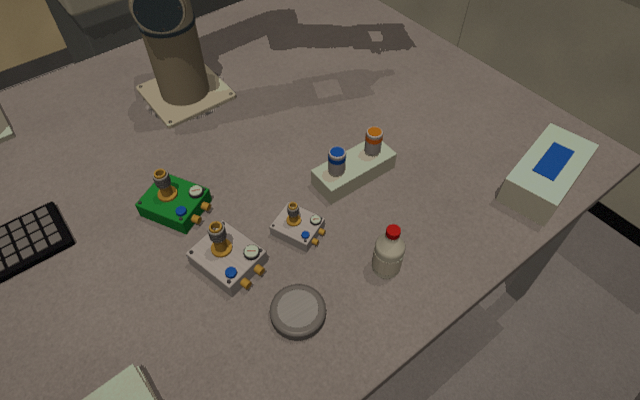

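View pics/top0.png

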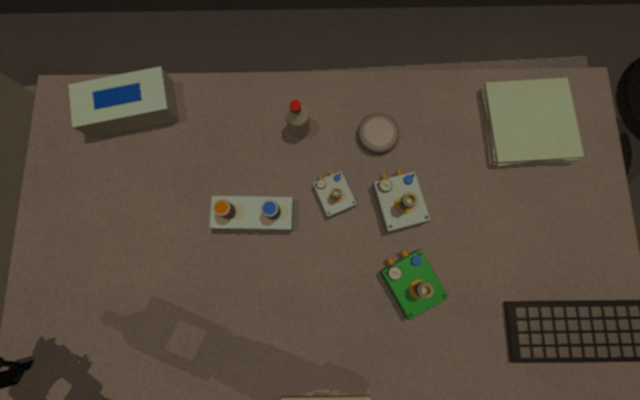

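```bash
python3 - <<'E'
import cv2
a=cv2.imread("pics/scene0.png")[130:300,120:320];cv2.imwrite("pics/scene0c.png",cv2.resize(a,None,fx=3.5,fy=3.5,interpolation=2))
a=cv2.imread("pics/top0.png")[150:320,300:470];cv2.imwrite("pics/top0c.png",cv2.resize(a,None,fx=3.5,fy=3.5,interpolation=2))
E
```

```text
(no output)
```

View pics/scene0c.png

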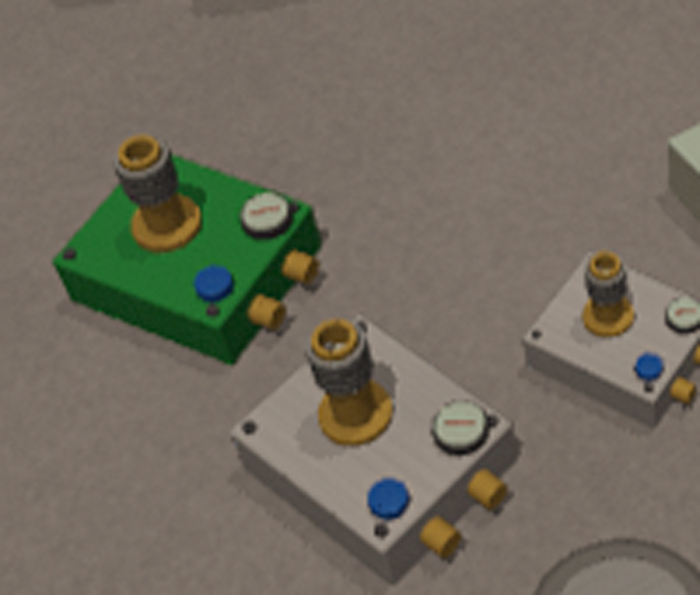

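View pics/top0c.png

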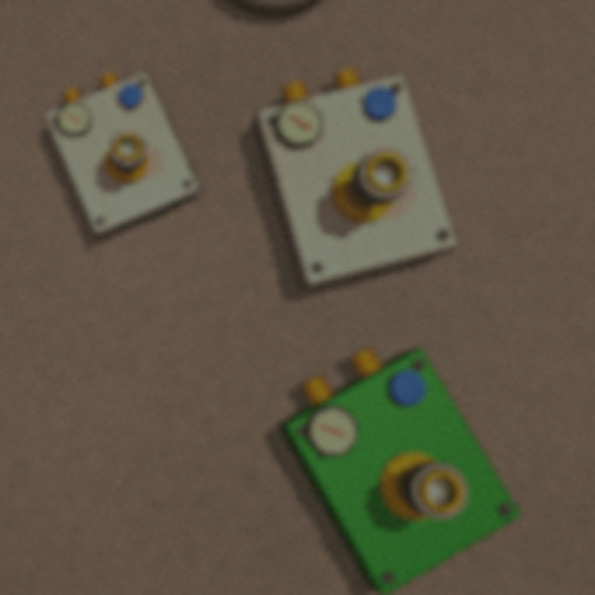

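Three manifold-like things in the scene image: the green one (175,204), the small aluminium one (292,227) and the large aluminium one (224,261). In the top image the large one is at (400,205). Green is excluded and the large aluminium one is the larger of the rest, so it is the one meant; the enlarged crops confirm this. The fresh cartridge has the blue top, at scene (337,155) and top (271,210).

```bash
cat > h.py <<'E'
import numpy as np,cv2
from scipy.optimize import least_squares
from scipy.spatial.transform import Rotation as R
def load(c):
    d=np.load(f"{c}0.npz");return d["camera_matrix"],d["pose"],d["img"]
def ray(K,P,uv):
    v=P[:3,:3]@np.linalg.solve(K,[uv[0],uv[1],1]);return P[:3,3],v
def onz(K,P,uv,z):
    o,v=ray(K,P,uv);return o+v*(z-o[2])/v[2]
def proj(K,P,X):
    X=np.atleast_2d(X);c=(X-P[:3,3])@P[:3,:3];u=c@K.T;return u[:,:2]/u[:,2:]
def tri(obs):
    A=[];b=[]
    for K,P,uv in obs:
        o,v=ray(K,P,uv);v/=np.linalg.norm(v);M=np.eye(3)-np.outer(v,v);A.append(M);b.append(M@o)
    A=np.vstack(A);b=np.hstack(b);x=np.linalg.lstsq(A,b,rcond=None)[0];return x,np.abs(A@x-b).max()
E
python3 - <<'E'
from h import *
Ks,Ps,Is=load("scene");Kt,Pt,It=load("top")
s=lambda u,v:(u/3.5+120,v/3.5+130)
t=lambda u,v:(u/3.5+300,v/3.5+150)
print("mouth",tri([(Ks,Ps,s(335,340)),(Kt,Pt,t(381,174))]))
print("scene mouth z=.12",onz(Ks,Ps,s(335,340),.12),"top",onz(Kt,Pt,t(381,174),.12))
print("flange",onz(Ks,Ps,s(354,410),.047))
for n,a in [("s",[s(235,432),s(362,318),s(515,428),s(388,553)])]:
    for p in a: print(n,onz(Ks,Ps,p,.045).round(4))
for p in [t(258,118),t(405,78),t(455,242),t(310,284)]: print("t",onz(Kt,Pt,p,.045).round(4))
print("net port",tri([(Ks,Ps,(222.2,247.8)),(Kt,Pt,(399.7,205.3))]))
# cartridge discs by color
for nm,(lo,hi) in {"blue":((100,120,60),(130,255,255)),"orange":((5,150,80),(20,255,255))}.items():
  for c,K,P,I in (("s",Ks,Ps,Is),("t",Kt,Pt,It)):
    x0,x1,y0,y1=(310,400,115,180) if c=="s" else (205,290,190,230)
    h=cv2.cvtColor(I,cv2.COLOR_RGB2HSV);m=cv2.inRange(h,lo,hi);z=np.zeros_like(m);z[y0:y1,x0:x1]=m[y0:y1,x0:x1]
    ys,xs=np.nonzero(z);print(nm,c,len(xs),xs.min(),xs.max(),ys.min(),ys.max(),xs.mean(),ys.mean())
for I,n,b in((Is,"s",(310,400,115,200)),(It,"t",(200,300,185,240))):
  a=I[b[2]:b[3],b[0]:b[1],::-1];cv2.imwrite(f"pics/rack_{n}.png",cv2.resize(a,None,fx=7,fy=7,interpolation=2))
E
```

```text
mouth (array([ 0.55440046, -0.19629253,  0.11839173]), np.float64(0.0007275570765719608))
scene mouth z=.12 [ 0.55599413 -0.19594847  0.12      ] top [ 0.55374237 -0.19665969  0.12      ]
flange [ 0.55520696 -0.19620218  0.047     ]
s [ 0.5241 -0.2594  0.045 ]
s [ 0.4983 -0.1574  0.045 ]
s [ 0.623  -0.1267  0.045 ]
s [ 0.6475 -0.2288  0.045 ]
t [ 0.6098 -0.1289  0.045 ]
t [ 0.638  -0.2359  0.045 ]
t [ 0.5187 -0.2638  0.045 ]
t [ 0.4903 -0.1607  0.045 ]
net port (array([ 0.55437238, -0.19305959,  0.04061731]), np.float64(0.0009337174628637479))
blue s 166 328 344 147 164 336.4096385542169 154.96987951807228
blue t 109 263 274 202 213 268.86238532110093 207.67889908256882
orange s 159 366 381 127 144 373.60377358490564 135.23899371069183
orange t 132 215 227 201 213 220.7348484848485 206.90151515151516
```

View pics/rack_s.png

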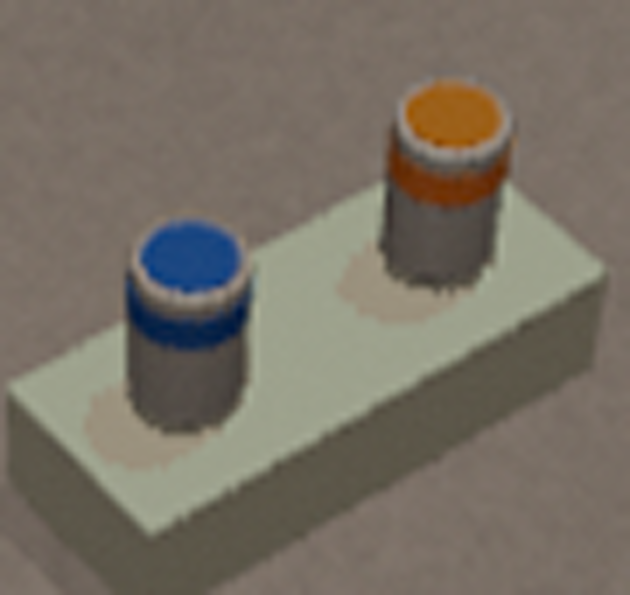

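View pics/rack_t.png

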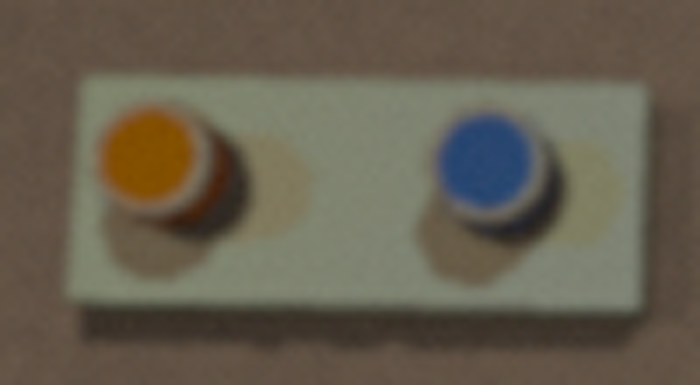

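```bash
python3 - <<'E'
from h import *
Ks,Ps,Is=load("scene");Kt,Pt,It=load("top")
print(tri([(Ks,Ps,(337.1,151.7)),(Kt,Pt,(269.6,208.1))]),onz(Ks,Ps,(337.1,151.7),.118),onz(Kt,Pt,(269.6,208.1),.118))
print(tri([(Ks,Ps,(310+454/7,115+116/7)),(Kt,Pt,(200+147/7,185+155/7))]))
E
```

```text
(array([0.53985006, 0.12267849, 0.11655585]), np.float64(0.0018974154909823238)) [0.54161523 0.12394144 0.118     ] [0.53848175 0.12049978 0.118     ]
(array([0.5433792 , 0.23371802, 0.11616705]), np.float64(0.0016808650208432196))
```

Call:
send_rows(turn=[[0,0,-0.15],[0,0,-0.3],[0,0,-0.45],[0,0,-0.6],[0,0,-0.75]], dp=[[2,-4,1],[4,-8,2],[6,-12,3],[8,-16,4],[11,-20,5]], jaw=[0,0,0,0,0])

```text
time_s: 1.85
ee_pos: [0.3731, 0.3657, 0.2816]
ee_rot: [0.561, 0.828, -0.0, -0.0]
contact_force: [-0.1, 0.8, 0.0]
grip_width: 0.998
```

Call:
send_rows(turn=[[0,0,-0.13],[0,0,-0.26],[0,0,-0.38],[0,0,-0.38],[0,0,-0.38]], dp=[[3.3,-4.5,0],[6,-9,0],[9,-13.5,0],[13,-18,-1],[16.7,-21.7,-1.2]], jaw=[0,0,0,0,0])

```text
time_s: 2.35
ee_pos: [0.5225, 0.166, 0.2715]
ee_rot: [0.707, 0.707, 0.0, -0.0]
contact_force: [-0.2, 0.4, 0.3]
grip_width: 0.999
```

Call:
send_rows(turn=[[0,0,0],[0,0,0]], dp=[[0,-2.6,0],[0,-2.6,0]], jaw=[0,0])

```text
time_s: 2.55
ee_pos: [0.523, 0.1369, 0.2712]
ee_rot: [0.709, 0.705, -0.0, -0.0]
contact_force: [-0.7, 0.2, 0.5]
grip_width: 0.999
```

```bash
cat >> h.py <<'E'
def snap(r,name):
    s=r.state();d=r.get_image("wrist");T=np.eye(4);T[:3,:3]=R.from_quat(s["ee_rot"]).as_matrix();T[:3,3]=s["ee_pos"]
    P=T@d["mount"];cv2.imwrite(f"pics/{name}.png",d["img"][:,:,::-1])
    np.savez(f"{name}.npz",K=d["camera_matrix"],P=P,img=d["img"],T=T)
    print(s["time_s"],"pos",s["ee_pos"].round(4),"rotvec_err",(R.from_quat(s["ee_rot"])*R.from_matrix([[0,1,0],[1,0,0],[0,0,-1]]).inv()).as_rotvec().round(4),"F",s["contact_force"].round(2),"grip",round(s["grip_width"],3))
    return d["camera_matrix"],P,d["img"]
E
python3 - <<'E'
from h import *
from station import r
K,P,I=snap(r,"w1")
print(proj(K,P,[.54,.1225,.118]))
for n in ["fresh_center","fresh_nose","rack"]: print(n,[(np.round(x["pixel"],1).tolist(),round(x["p"],2)) for x in r.place_of("wrist",n)])
E
```

```text
2.55 pos [0.523  0.1369 0.2712] rotvec_err [-0.0006  0.0006 -0.0046] F [-0.75  0.16  0.49] grip 0.999
[[338.38943599 197.18254406]]
fresh_center [([335.3, 191.9], 0.83)]
fresh_nose []
rack [([335.6, 126.7], 0.77)]
```

View pics/w1.png

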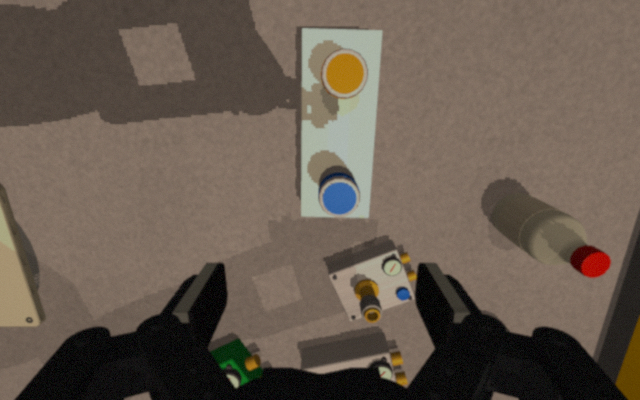

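Wrist picture: the fresh blue disc is at about (339,197), matching the estimate. Next I move to the large manifold.

Call:
send_rows(turn=[[0,0,0.005],[0,0,0.005],[0,0,0.005],[0,0,0.005],[0,0,0.005]], dp=[[1,-4.5,0],[2,-9.5,0],[3,-14,0],[3.1,-19,0],[3.1,-24,0]], jaw=[0,0,0,0,0])

```text
time_s: 3.25
ee_pos: [0.5537, -0.0995, 0.2719]
ee_rot: [0.704, 0.71, 0.001, 0.0]
contact_force: [1.3, -0.1, -0.4]
grip_width: 1.0
```

Call:
send_rows(turn=[[0,0,0],[0,0,0],[0,0,0],[0,0,0]], dp=[[0,-4.5,0],[0,-8,0],[0,-8,0],[0,-8,0]], jaw=[0,0,0,0])

```text
time_s: 3.65
ee_pos: [0.5539, -0.1789, 0.2719]
ee_rot: [0.704, 0.71, 0.001, -0.0]
contact_force: [-1.0, 0.4, -0.6]
grip_width: 1.003
```

```bash
python3 - <<'E'
from h import *
from station import r
K,P,I=snap(r,"w2")
print(proj(K,P,[.5545,-.196,.118]))
a=I[:,:,::-1]
u,v=proj(K,P,[.5545,-.196,.1])[0].astype(int)
x0,y0=max(u-70,0),max(v-60,0);print(x0,y0)
cv2.imwrite("pics/w2c.png",cv2.resize(a[y0:y0+120,x0:x0+140],None,fx=5,fy=5,interpolation=2))
E
```

```text
3.65 pos [ 0.5539 -0.1789  0.2719] rotvec_err [ 0.0011 -0.0011  0.0076] F [-1.04  0.44 -0.62] grip 1.003
[[320.61619735 200.06513536]]
250 134
```

View pics/w2.png

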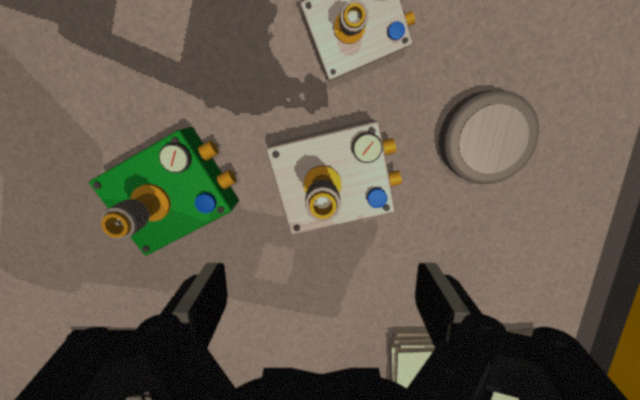

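View pics/w2c.png

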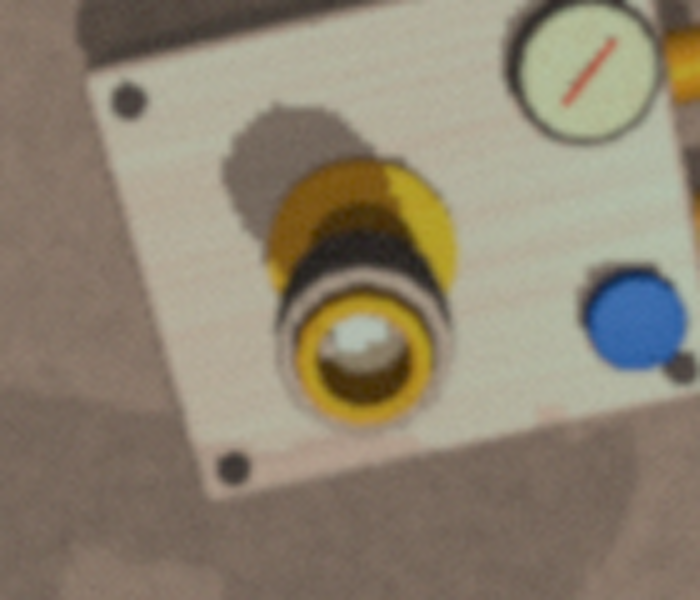

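```bash
python3 - <<'E'
from h import *
Ks,Ps,Is=load("scene");Kt,Pt,It=load("top")
d=np.load("w2.npz");K,P=d["K"],d["P"]
m=(250+364/5,134+356/5)
for o in ([(Ks,Ps,(215.7,227.1)),(Kt,Pt,(408.9,199.7)),(K,P,m)],[(Ks,Ps,(215.7,227.1)),(K,P,m)],[(Kt,Pt,(408.9,199.7)),(K,P,m)]): print(tri(o))
for z in (.112,.12,.128): print(z,onz(K,P,m,z))
# corners in wrist crop
c=[(250+x/5,134+y/5) for x,y in [(88,72),(212,500)]]
for p in c: print(onz(K,P,p,.045))
print("flange",onz(K,P,(250+363/5,134+248/5),.047))
for p in [(393,210),(378,122),(268,148),(294,234)]: print(onz(K,P,p,.045))
d1=np.load("w1.npz");h=cv2.cvtColor(d1["img"],cv2.COLOR_RGB2HSV);mk=cv2.inRange(h,(100,150,90),(125,255,255))[170:230,300:380]
import numpy as np
n,l,st,ce=cv2.connectedComponentsWithStats(mk);print(st,ce+[300,170])
for z in(.118,):print("fresh",onz(d1["K"],d1["P"],(339.5,197.5),z))
a=d1["img"][160:230,300:380,::-1];cv2.imwrite("pics/w1c.png",cv2.resize(a,None,fx=8,fy=8,interpolation=2))
E
```

```text
(array([ 0.55555067, -0.19753388,  0.12092866]), np.float64(0.002328067133476691))
(array([ 0.55745396, -0.19785102,  0.12385234]), np.float64(0.001155071921061887))
(array([ 0.55556702, -0.19951311,  0.11677803]), np.float64(0.0018288232642395263))
0.112 [ 0.55669617 -0.20319724  0.112     ]
0.12 [ 0.55660087 -0.2004573   0.12      ]
0.128 [ 0.55650557 -0.19771735  0.128     ]
[ 0.49472784 -0.15901523  0.045     ]
[ 0.52062088 -0.26367894  0.045     ]
flange [ 0.55698334 -0.1990176   0.047     ]
[ 0.64153163 -0.23164197  0.045     ]
[ 0.61721352 -0.1291105   0.045     ]
[ 0.49519674 -0.15856183  0.045     ]
[ 0.52258004 -0.26366615  0.045     ]
[[   0    0   80   60 4075]
 [  24   14   31   29  725]] [[339.58110429 199.76662577]
 [339.04413793 198.00137931]]
fresh [0.54105412 0.12218009 0.118     ]
```

View pics/w1c.png

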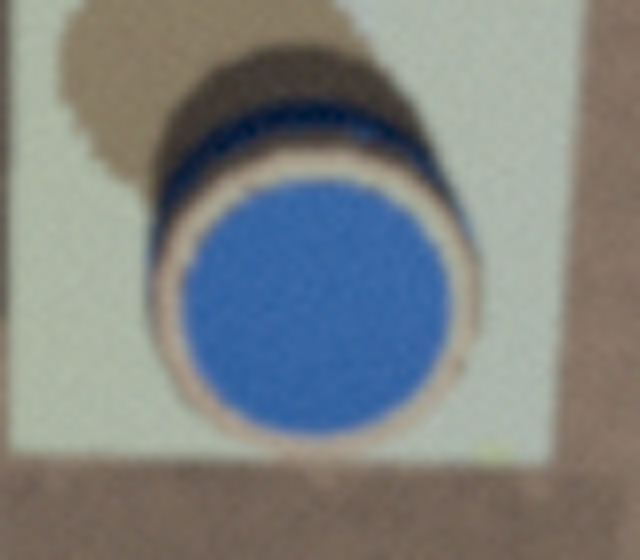

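Call:
send_rows(turn=[[0,0,-0.0076],[0,0,-0.0076],[0,0,-0.0076],[0,0,-0.0076],[0,0,-0.0076]], dp=[[0.28,-2,-2],[0.28,-2,-5],[0.28,-2,-9],[0.28,-2,-13],[0.28,-2,-15]], jaw=[0,0,0,0,0])

```text
time_s: 4.2
ee_pos: [0.5552, -0.1952, 0.1188]
ee_rot: [0.706, 0.708, -0.0, -0.002]
contact_force: [-0.9, 0.3, 0.2]
grip_width: 1.002
```

Call:
send_rows(turn=[[0,0,0],[0,0,0],[0,0,0]], dp=[[0,0,-2],[0,0,-3.2],[0,0,-3.2]], jaw=[0,0,0])

```text
time_s: 4.5
ee_pos: [0.5545, -0.1934, 0.0854]
ee_rot: [0.705, 0.709, -0.001, -0.004]
contact_force: [-0.5, 0.5, 0.5]
grip_width: 0.997
```

```bash
python3 - <<'E'
from h import *
from station import r
K,P,I=snap(r,"w3")
print(proj(K,P,[[.5567,-.199,.1235],[.5567,-.216,.103]]))
E
```

```text
4.5 pos [ 0.5545 -0.1934  0.0854] rotvec_err [0.0041 0.0059 0.0059] F [-0.5   0.47  0.54] grip 0.997
[[325.39434967 325.85872332]
 [324.60057371 326.79565547]]
```

View pics/w3.png

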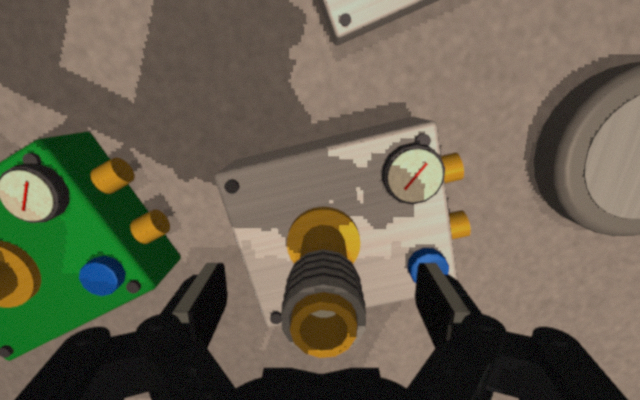

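The mouth is at (325,327), where the prediction put it, and the sleeve is centred between the fingers. I make a fine correction and then close.

Call:
send_rows(turn=[[-0.004,-0.006,-0.006],[-0.004,-0.006,-0.006],[-0.004,-0.006,-0.006],[-0.004,-0.006,-0.006]], dp=[[0.2,-0.5,-0.5],[0.2,-0.55,-0.7],[0.2,-0.55,-0.7],[0.2,-0.55,-0.7]], jaw=[0,0,0,0])

```text
time_s: 4.95
ee_pos: [0.5575, -0.1998, 0.0801]
ee_rot: [0.707, 0.707, 0.001, 0.001]
contact_force: [0.1, 0.2, 0.4]
grip_width: 0.999
```

```bash
python3 - <<'E'
from h import *
from station import r
K,P,I=snap(r,"w4")
print(proj(K,P,[[.5567,-.199,.1235]]))
cv2.imwrite("pics/w4c.png",cv2.resize(I[200:400,220:430,::-1],None,fx=3,fy=3,interpolation=2))
E
```

```text
4.95 pos [ 0.5575 -0.1998  0.0801] rotvec_err [-0.0009 -0.0028 -0.0008] F [0.09 0.22 0.37] grip 0.999
[[318.39753864 321.48889963]]
```

View pics/w4c.png

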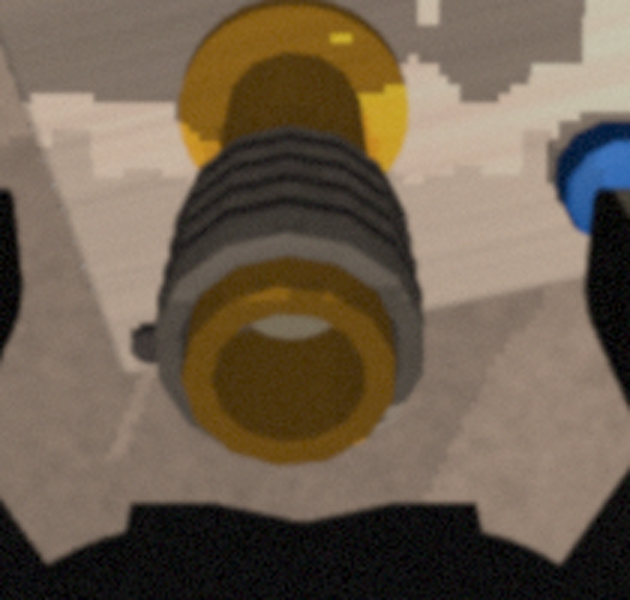

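Call:
send_rows(turn=[[0,0,0],[0,0,0],[0,0,0],[0,0,0],[0,0,0]], dp=[[-0.15,0,0],[-0.15,0,0],[-0.15,0,0],[-0.15,0,0],[-0.15,0,0]], jaw=[60,80,90,100,110])

```text
time_s: 5.5
ee_pos: [0.556, -0.1998, 0.08]
ee_rot: [0.707, 0.707, 0.001, 0.001]
contact_force: [0.1, 0.2, -0.2]
grip_width: 0.568
```

Call:
send_rows(turn=[[0,0,0],[0,0,0],[0,0,0],[0,0,0],[0,0,0]], dp=[[0,0,0],[0,0,0],[0,0,0],[0,0,0],[0,0,0]], jaw=[130,150,170,190,200])

```text
time_s: 6.0
ee_pos: [0.5559, -0.1998, 0.0803]
ee_rot: [0.707, 0.707, 0.001, 0.001]
contact_force: [-3.5, 1.2, 5.0]
grip_width: 0.389
```

Call:
send_rows(turn=[[0,0,0],[0,0,0],[0,0,0],[0,0,0],[0,0,0]], dp=[[0,0,0],[0,0,-0.15],[0,0,-0.3],[0,0,-0.45],[0,0,-0.6]], jaw=[255,255,255,255,255])

```text
time_s: 6.5
ee_pos: [0.5559, -0.1998, 0.0748]
ee_rot: [0.707, 0.707, 0.001, 0.001]
contact_force: [-2.5, 1.8, 9.8]
grip_width: 0.387
```

Call:
send_rows(turn=[[0,0,0],[0,0,0],[0,0,0]], dp=[[0,0,-0.15],[0,0,-0.3],[0,0,-0.4]], jaw=[255,255,255])

```text
time_s: 6.8
ee_pos: [0.5559, -0.1998, 0.0714]
ee_rot: [0.707, 0.707, 0.001, 0.001]
contact_force: [-2.9, 0.3, 10.7]
grip_width: 0.392
```

Call:
send_rows(turn=[[0,0,0],[0,0,0]], dp=[[0,0,-0.1],[0,0,-0.2]], jaw=[255,255])

```text
time_s: 7.0
ee_pos: [0.556, -0.1998, 0.0711]
ee_rot: [0.707, 0.707, 0.001, 0.001]
contact_force: [-9.1, 2.9, 30.5]
grip_width: 0.391
```

The force rises to 30 N after 9.2 mm of travel, so the sleeve is at its stop. I let go.

Call:
send_rows(turn=[[0,0,0],[0,0,0],[0,0,0],[0,0,0],[0,0,0]], dp=[[0,0,-0.05],[0,0,-0.05],[0,0,0],[0,0,0],[0,0,0]], jaw=[200,100,0,0,0])

```text
time_s: 7.5
ee_pos: [0.5559, -0.1998, 0.0708]
ee_rot: [0.707, 0.707, 0.0, 0.001]
contact_force: [0.1, 1.1, 0.7]
grip_width: 0.999
```

Call:
send_rows(turn=[[0,0,0],[0,0,0],[0,0,0],[0,0,0],[0,0,0]], dp=[[0,0,0.2],[0,0,0.5],[0,0,0.9],[0,0,0.9],[0,0,0.9]], jaw=[0,0,0,0,0])

```text
time_s: 8.0
ee_pos: [0.5561, -0.1999, 0.0801]
ee_rot: [0.707, 0.707, 0.001, 0.001]
contact_force: [-0.5, -1.7, -0.9]
grip_width: 1.001
```

```bash
python3 - <<'E'
from h import *
from station import r
K,P,I=snap(r,"w5")
cv2.imwrite("pics/w5c.png",cv2.resize(I[200:400,220:430,::-1],None,fx=3,fy=3,interpolation=2))
E
```

```text
8.0 pos [ 0.5561 -0.1999  0.0801] rotvec_err [-0.001  -0.0027 -0.0006] F [-0.46 -1.67 -0.89] grip 1.001
```

View pics/w5c.png

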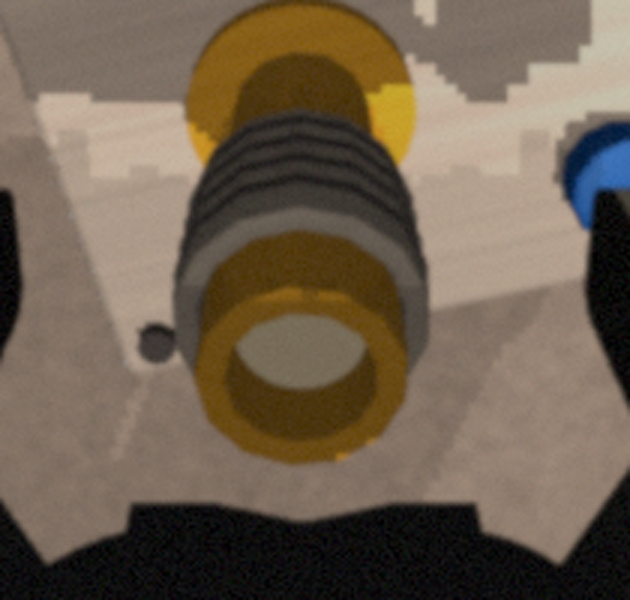

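The sleeve has caught: it sits lower, and the white disc has risen and is visible in the bore. The mouth is at about (320.7,325.5), and at this row the view ray is nearly vertical. I will measure the fresh disc in the same way. Next I retreat up and move to the rack.

```bash
python3 - <<'E'
from h import *
d=np.load("w5.npz");K,P=d["K"],d["P"]
for z in (.118,.1235,.128): print(onz(K,P,(320.7,325.5),z))
E
```

```text
[ 0.55612219 -0.20521923  0.118     ]
[ 0.55610183 -0.20075857  0.1235    ]
[ 0.55608517 -0.19710895  0.128     ]
```

Call:
send_rows(turn=[[0,0,0],[0,0,0],[0,0,0],[0,0,0],[0,0,0]], dp=[[0,0,3],[0,0,7],[0,0,11],[0,3,14],[0,7,15]], jaw=[0,0,0,0,0])

```text
time_s: 8.55
ee_pos: [0.5578, -0.1308, 0.2336]
ee_rot: [0.708, 0.706, 0.002, 0.004]
contact_force: [0.6, 1.0, 0.3]
grip_width: 0.997
```

Call:
send_rows(turn=[[0,0,0],[0,0,0],[0,0,0],[0,0,0],[0,0,0]], dp=[[0,4.5,0],[0,9,0],[-0.5,13.5,0],[-1,18,0],[-1.5,22,0]], jaw=[0,0,0,0,0])

```text
time_s: 9.05
ee_pos: [0.5422, 0.0912, 0.2336]
ee_rot: [0.708, 0.706, 0.002, 0.004]
contact_force: [1.4, -0.3, 0.3]
grip_width: 1.006
```

Call:
send_rows(turn=[[0,0,0],[0,0,0],[0,0,0]], dp=[[-0.1,-4,-2],[-0.1,-4.9,-3],[-0.1,-4.9,-3]], jaw=[0,0,0])

```text
time_s: 9.35
ee_pos: [0.5399, 0.0414, 0.2021]
ee_rot: [0.709, 0.706, 0.001, 0.003]
contact_force: [-0.9, 0.1, 0.6]
grip_width: 1.005
```

```bash
python3 - <<'E'
from h import *
from station import r
K,P,I=snap(r,"w6")
E
```

```text
9.35 pos [0.5399 0.0414 0.2021] rotvec_err [-0.0028 -0.0051 -0.0044] F [-0.86  0.11  0.56] grip 1.005
```

Call:
send_rows(turn=[[0.003,0.005,0.004],[0.003,0.005,0.004],[0.003,0.005,0.004]], dp=[[0.1,0.1,0],[0.1,0.1,0],[0.1,0.1,0]], jaw=[0,0,0])

```text
time_s: 9.7
ee_pos: [0.5422, 0.0422, 0.2035]
ee_rot: [0.708, 0.706, 0.001, 0.001]
contact_force: [-0.7, -0.6, 0.0]
grip_width: 1.002
```

```bash
python3 - <<'E'
from h import *
from station import r
K,P,I=snap(r,"w7")
print(proj(K,P,[.541,.1216,.118]))
h=cv2.cvtColor(I,cv2.COLOR_RGB2HSV);mk=cv2.inRange(h,(100,120,100),(125,255,255))
n,l,st,ce=cv2.connectedComponentsWithStats(mk)
for s,c in zip(st[1:],ce[1:]):
  if s[4]>200: 
    m=np.uint8(l==list(map(tuple,ce)).index(tuple(c)));cn=max(cv2.findContours(m,0,1)[0],key=len)
    print(s,c,cv2.fitEllipse(cn)); print(onz(K,P,cv2.fitEllipse(cn)[0],.118))
E
```

```text
9.7 pos [0.5422 0.0422 0.2035] rotvec_err [ 0.0007 -0.0027 -0.0022] F [-0.74 -0.62  0.03] grip 1.002
[[317.7815365  93.1731413]]
[ 294   68   47   49 1821] [316.92586491  92.25370675] ((316.9231872558594, 92.23991394042969), (46.15400314331055, 48.38987350463867), 178.2738800048828)
[0.54043606 0.1221868  0.118     ]
```

View pics/w7.png

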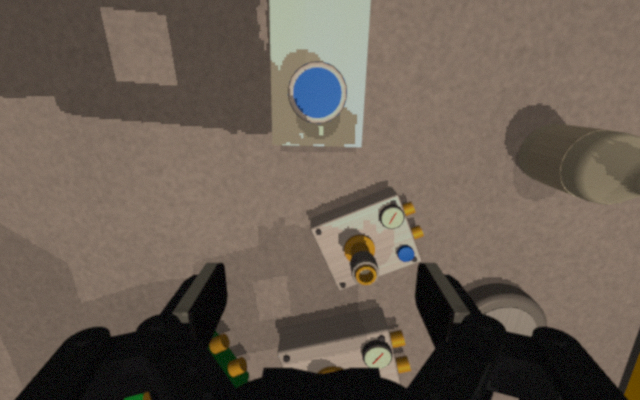

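Call:
send_rows(turn=[[0,0.003,0.002],[0,0.003,0.002],[0,0.003,0.002],[0,0.003,0.002],[0,0.003,0.002]], dp=[[-0.17,4,0],[-0.17,8,0],[-0.17,8,0],[-0.17,8,-3],[-0.17,8,-6]], jaw=[0,0,0,0,0])

```text
time_s: 10.25
ee_pos: [0.5413, 0.1225, 0.1439]
ee_rot: [0.707, 0.707, 0.001, 0.001]
contact_force: [0.2, 0.7, -0.3]
grip_width: 0.996
```

```bash
python3 - <<'E'
from h import *
from station import r
K,P,I=snap(r,"w8")
print(proj(K,P,[.5405,.1222,.118]))
E
```

```text
10.25 pos [0.5413 0.1225 0.1439] rotvec_err [ 0.0011 -0.0027  0.0008] F [ 0.21  0.72 -0.32] grip 0.996
[[318.67027836 241.96473922]]
```

View pics/w8.png

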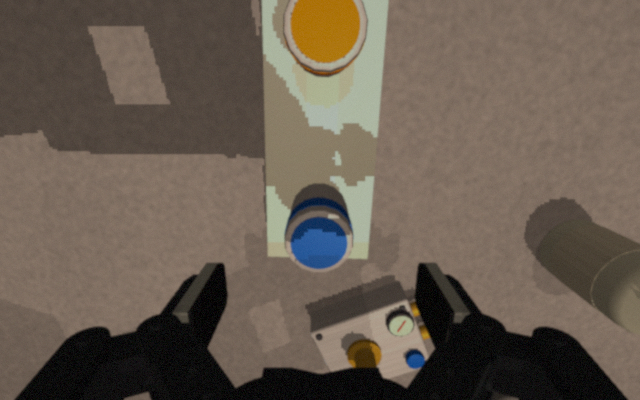

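The disc is at (319,242), as predicted. I descend and grip.

Call:
send_rows(turn=[[-0.001,0.003,0],[-0.001,0.003,0],[-0.001,0.003,0],[-0.001,0.003,0],[-0.001,0.003,0]], dp=[[-0.08,0,-2],[-0.08,0,-4],[-0.08,0,-6],[-0.08,0,-7.5],[-0.08,0,-7.5]], jaw=[0,0,0,0,0])

```text
time_s: 10.8
ee_pos: [0.536, 0.1211, 0.0624]
ee_rot: [0.707, 0.707, -0.005, -0.003]
contact_force: [-0.1, 0.2, -0.2]
grip_width: 1.003
```

Call:
send_rows(turn=[[0,0,0],[0,0,0],[0,0,0],[0,0,0],[0,0,0]], dp=[[0,0,0],[0,0,0],[0,0,0],[0,0,0],[0,0,0]], jaw=[50,70,80,90,100])

```text
time_s: 11.3
ee_pos: [0.5363, 0.1211, 0.0629]
ee_rot: [0.707, 0.707, -0.005, -0.003]
contact_force: [-0.0, -0.4, -0.2]
grip_width: 0.606
```

Call:
send_rows(turn=[[0,0,0],[0,0,0],[0,0,0],[0,0,0],[0,0,0]], dp=[[0,0,0],[0,0,0],[0,0,0],[0,0,0],[0,0,0]], jaw=[110,120,140,200,255])

```text
time_s: 11.8
ee_pos: [0.538, 0.1213, 0.0636]
ee_rot: [0.707, 0.707, -0.003, -0.002]
contact_force: [4.9, -0.7, 3.9]
grip_width: 0.458
```

```bash
python3 - <<'E'
from h import *
from station import r
K,P,I=snap(r,"w9")
print(proj(K,P,[.5405,.1222,.118]))
E
```

```text
11.8 pos [0.538  0.1213 0.0636] rotvec_err [-0.0016  0.0074  0.0002] F [ 4.91 -0.67  3.94] grip 0.458
[[326.59318963 343.3385475 ]]
```

View pics/w9.png

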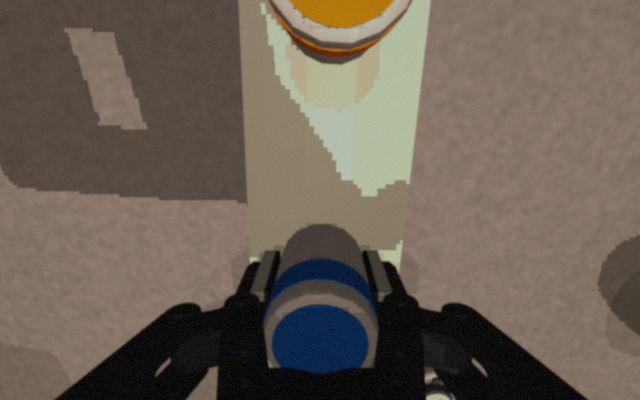

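The pose drifted slightly on the fast descent, with about 3 mm of x error and 7 mrad of tilt. I open, correct and grip again cleanly.

Call:
send_rows(turn=[[0,0,0],[0,0,0],[0.0016,-0.0074,0],[0.0016,-0.0074,0],[0.0016,-0.0074,0]], dp=[[0,0,0],[0,0,0],[0.25,0.09,0.4],[0.25,0.09,0.4],[0.25,0.09,0.4]], jaw=[60,60,60,60,60])

```text
time_s: 12.35
ee_pos: [0.5403, 0.1222, 0.0676]
ee_rot: [0.707, 0.707, -0.0, -0.0]
contact_force: [-0.6, 1.0, -0.1]
grip_width: 0.761
```

```bash
python3 - <<'E'
from h import *
from station import r
K,P,I=snap(r,"w10")
E
```

```text
12.35 pos [0.5403 0.1222 0.0676] rotvec_err [0.     0.0004 0.0002] F [-0.58  1.03 -0.08] grip 0.761
```

Call:
send_rows(turn=[[0,0,0],[0,0,0],[0,0,0],[0,0,0],[0,0,0]], dp=[[0,0,0],[0,0,0],[0,0,0],[0,0,0],[0,0,0]], jaw=[90,100,110,120,130])

```text
time_s: 12.9
ee_pos: [0.5399, 0.1222, 0.0675]
ee_rot: [0.707, 0.707, -0.001, -0.0]
contact_force: [-1.6, -1.0, 0.2]
grip_width: 0.49
```

Call:
send_rows(turn=[[0,0,0],[0,0,0],[0,0,0],[0,0,0],[0,0,0]], dp=[[0,0,0],[0,0,0],[0,0,0],[0,0,0],[0,0,0]], jaw=[150,200,255,255,255])

```text
time_s: 13.4
ee_pos: [0.5399, 0.1222, 0.0677]
ee_rot: [0.707, 0.707, -0.0, -0.0]
contact_force: [-2.5, -0.9, 5.7]
grip_width: 0.453
```

```bash
python3 - <<'E'
from h import *
from station import r
K,P,I=snap(r,"w11")
E
```

```text
13.4 pos [0.5399 0.1222 0.0677] rotvec_err [-0.0001  0.0012  0.0002] F [-2.5  -0.87  5.7 ] grip 0.453
```

Call:
send_rows(turn=[[0,0,0],[0,0,0],[0,0,0],[0,0,0],[0,0,0]], dp=[[0,0,0.5],[0,0,1.5],[0,0,3],[0,0,5],[0,0,7]], jaw=[255,255,255,255,255])

```text
time_s: 13.95
ee_pos: [0.54, 0.1222, 0.1393]
ee_rot: [0.707, 0.707, -0.0, -0.0]
contact_force: [0.2, 0.0, -1.5]
grip_width: 0.456
```

Call:
send_rows(turn=[[0,0,0],[0,0,0],[0,0,0],[0,0,0],[0,0,0]], dp=[[0,-1,3],[0,-4,6],[0,-8,8],[0,-12,8],[0,-16,8]], jaw=[255,255,255,255,255])

```text
time_s: 14.45
ee_pos: [0.5405, -0.0392, 0.2217]
ee_rot: [0.707, 0.707, 0.001, 0.001]
contact_force: [-0.3, 0.4, -2.1]
grip_width: 0.45
```

Call:
send_rows(turn=[[0,0,0],[0,0,0],[0,0,0],[0,0,0],[0,0,0]], dp=[[0.5,-4,0],[1,-9,0],[1.5,-14,-0.5],[1.55,-19,-1.1],[1.55,-22,-1.1]], jaw=[255,255,255,255,255])

```text
time_s: 14.95
ee_pos: [0.5554, -0.2624, 0.2113]
ee_rot: [0.707, 0.707, 0.001, 0.001]
contact_force: [1.1, 0.4, -2.9]
grip_width: 0.455
```

Call:
send_rows(turn=[[0,0,0],[0,0,0],[0,0,0]], dp=[[0,-1.5,0],[0,-2.1,0],[0,-2.1,0]], jaw=[255,255,255])

```text
time_s: 15.25
ee_pos: [0.5554, -0.2832, 0.2118]
ee_rot: [0.708, 0.707, 0.001, 0.002]
contact_force: [-0.1, -0.9, -1.2]
grip_width: 0.452
```

```bash
python3 - <<'E'
from h import *
from station import r
K,P,I=snap(r,"w12")
print(proj(K,P,[[.556,-.199,.1245],[.556,-.2,.047]]))
u,v=proj(K,P,[.556,-.2,.125])[0].astype(int)
x0,y0=max(u-50,0),max(v-45,0);print(x0,y0)
cv2.imwrite("pics/w12c.png",cv2.resize(I[y0:y0+90,x0:x0+100,::-1],None,fx=6,fy=6,interpolation=2))
E
```

```text
15.25 pos [ 0.5554 -0.2832  0.2118] rotvec_err [-0.001  -0.0034 -0.0015] F [-0.1  -0.88 -1.24] grip 0.452
[[320.4905976   85.30497058]
 [320.12511479  88.28373739]]
270 41
```

View pics/w12.png

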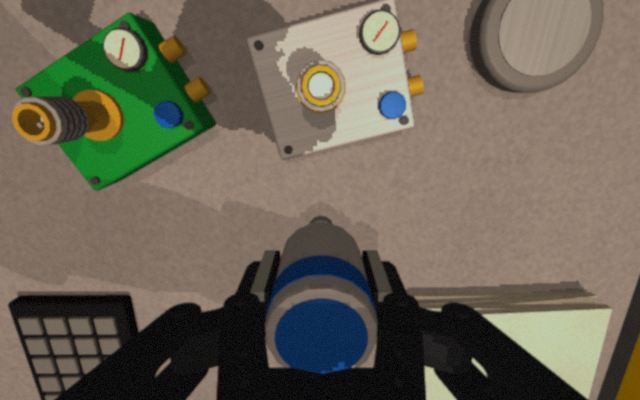

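View pics/w12c.png

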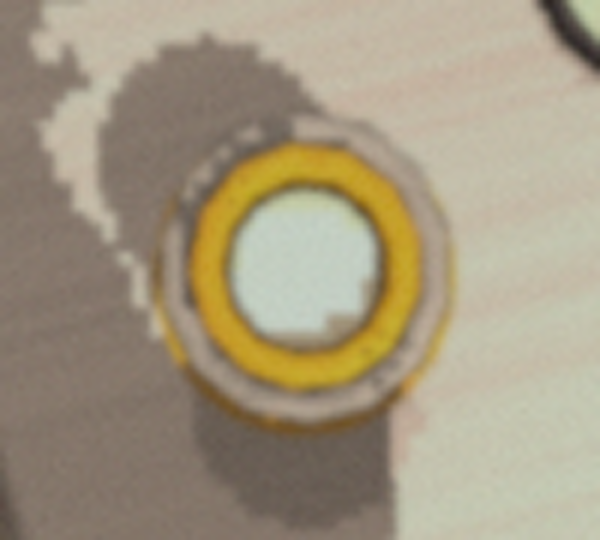

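Held cartridge: the disc is at (321,335) and the plug tip at (321,218). The mouth ring is centred at (320.9,85.0). I check the cartridge's offset within the hand.

```bash
python3 - <<'E'
from h import *
d=np.load("w12.npz");K,P,T,I=d["K"],d["P"],d["T"],d["img"]
for dz in (.0503,-.0177,-.0502): # top, collar/plug, nose
    print(dz,proj(K,P,(T@[0,0,-dz,1])[:3]))
print("mouth",onz(K,P,(320.9,85.0),.1255))
h=cv2.cvtColor(I,cv2.COLOR_RGB2HSV);mk=cv2.inRange(h,(100,120,40),(125,255,255));mk[:300]=0;mk[:,:250]=0;mk[:,400:]=0
ys,xs=np.nonzero(mk[300:330]);
for y in (310,320,330,340,350): 
    x=np.nonzero(mk[y])[0];print(y,x.min(),x.max(),(x.min()+x.max())/2)
x=np.nonzero(mk[:,321])[0];print("col",x.min(),x.max())
cv2.imwrite("pics/w12d.png",cv2.resize(I[205:385,250:395,::-1],None,fx=4,fy=3.3,interpolation=2))
E
```

```text
0.0503 [[320.35622561 336.64451449]]
-0.0177 [[320.30018472 247.87184091]]
-0.0502 [[320.28567185 224.88244536]]
mouth [ 0.55626541 -0.19883023  0.1255    ]
310 267 375 321.0
320 280 362 321.0
330 276 366 321.0
340 275 366 320.5
350 278 364 321.0
col 300 374
```

View pics/w12d.png

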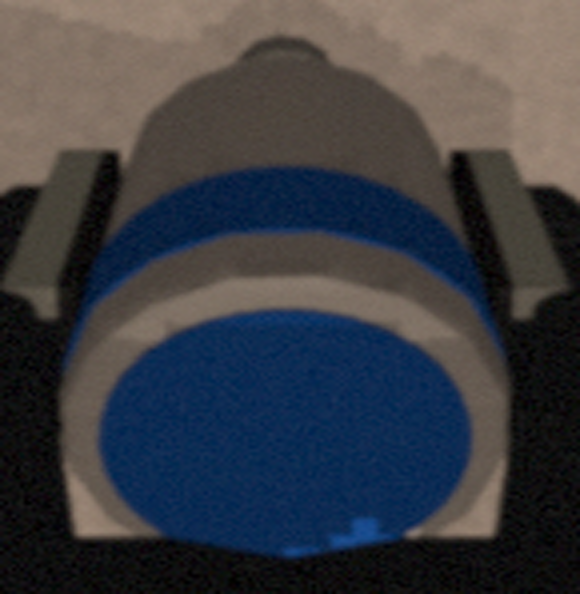

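Call:
send_rows(turn=[[0.001,0.0034,0.0015],[0.001,0.0034,0.0015],[0.001,0.0034,0.0015],[0.001,0.0034,0.0015],[0.001,0.0034,0.0015]], dp=[[0,2,0],[0.04,5,0],[0.04,7.5,0],[0.04,8.4,0],[0.04,8.44,0]], jaw=[255,255,255,255,255])

```text
time_s: 15.8
ee_pos: [0.556, -0.1956, 0.2119]
ee_rot: [0.706, 0.709, 0.0, -0.0]
contact_force: [-0.5, -0.4, -1.8]
grip_width: 0.459
```

```bash
python3 - <<'E'
from h import *
from station import r
K,P,I=snap(r,"w13")
E
```

```text
15.8 pos [ 0.556  -0.1956  0.2119] rotvec_err [0.0005 0.0004 0.0043] F [-0.47 -0.39 -1.79] grip 0.459
```

Call:
send_rows(turn=[[0,0,-0.004],[0,0,-0.004],[0,0,-0.004],[0,0,-0.004],[0,0,-0.004]], dp=[[-0.02,-0.32,0],[-0.02,-0.32,-0.6],[-0.02,-0.32,-1.2],[-0.02,-0.32,-1.8],[-0.02,-0.32,-2.2]], jaw=[255,255,255,255,255])

```text
time_s: 16.35
ee_pos: [0.5554, -0.2002, 0.1888]
ee_rot: [0.708, 0.707, -0.0, -0.001]
contact_force: [-0.8, 0.2, -1.9]
grip_width: 0.452
```

```bash
python3 - <<'E'
from h import *
from station import r
K,P,I=snap(r,"w14")
d=r.get_image("scene");cv2.imwrite("pics/s14.png",cv2.resize(d["img"][150:280,160:290,::-1],None,fx=4.5,fy=4.5,interpolation=2))
E
```

```text
16.35 pos [ 0.5554 -0.2002  0.1888] rotvec_err [ 0.0006  0.0013 -0.0013] F [-0.81  0.15 -1.88] grip 0.452
```

View pics/s14.png

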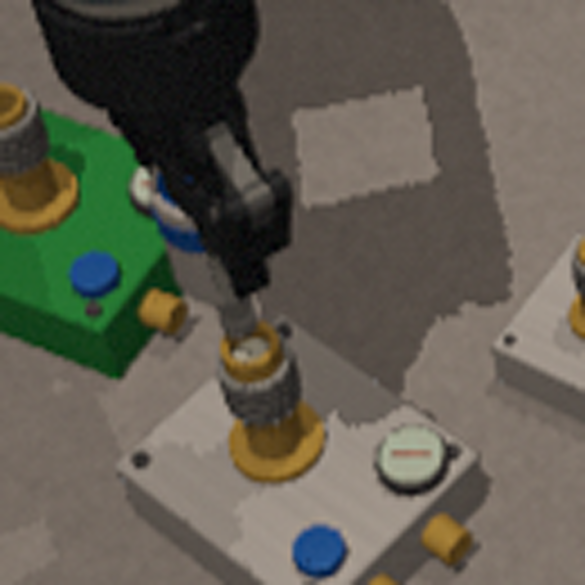

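View pics/w14.png

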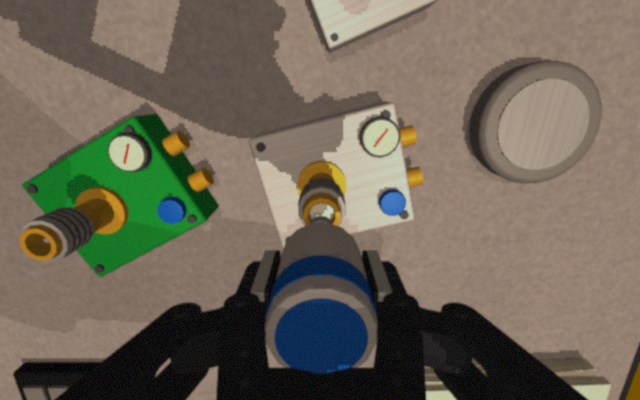

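Call:
send_rows(turn=[[-0.0006,-0.0013,0.0013],[-0.0006,-0.0013,0.0013],[-0.0006,-0.0013,0.0013],[-0.0006,-0.0013,0.0013]], dp=[[0.04,0.14,0],[0.04,0.14,-0.3],[0.04,0.14,-0.6],[0.04,0.14,-0.6]], jaw=[255,255,255,255])

```text
time_s: 16.85
ee_pos: [0.5554, -0.1984, 0.1825]
ee_rot: [0.707, 0.707, -0.0, -0.001]
contact_force: [0.1, -0.5, -2.0]
grip_width: 0.455
```

```bash
python3 - <<'E'
from h import *
from station import r
K,P,I=snap(r,"w15")
cv2.imwrite("pics/w15c.png",cv2.resize(I[180:280,270:380,::-1],None,fx=6,fy=6,interpolation=2))
E
```

```text
16.85 pos [ 0.5554 -0.1984  0.1825] rotvec_err [0.0004 0.0011 0.0005] F [ 0.12 -0.53 -2.01] grip 0.455
```

View pics/w15c.png

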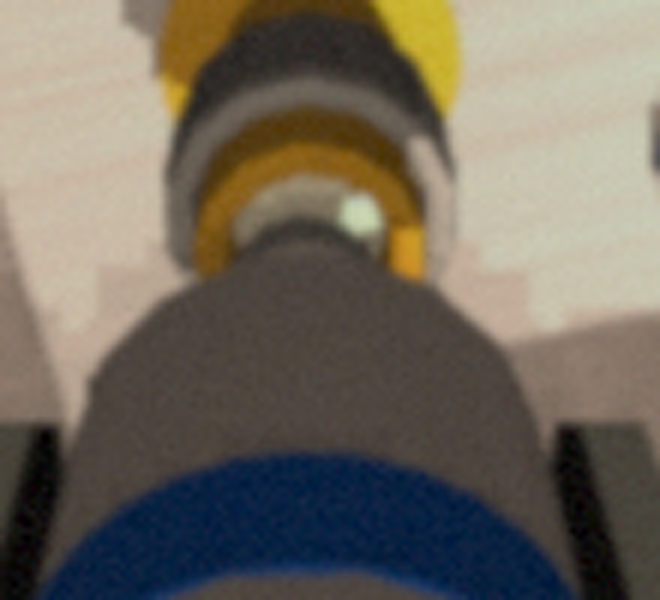

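Call:
send_rows(turn=[[-0.0004,-0.001,0],[-0.0004,-0.001,0],[-0.0004,-0.001,0],[-0.0004,-0.001,0]], dp=[[0.05,-0.03,0],[0.05,-0.03,-0.2],[0.05,-0.03,-0.5],[0.05,-0.03,-0.8]], jaw=[255,255,255,255])

```text
time_s: 17.3
ee_pos: [0.5561, -0.1988, 0.1745]
ee_rot: [0.707, 0.707, 0.0, 0.0]
contact_force: [-0.7, -0.2, -2.2]
grip_width: 0.454
```

```bash
python3 - <<'E'
from h import *
from station import r
K,P,I=snap(r,"w16")
E
```

```text
17.3 pos [ 0.5561 -0.1988  0.1745] rotvec_err [-0.0002 -0.0002  0.0004] F [-0.69 -0.17 -2.24] grip 0.454
```

Call:
send_rows(turn=[[0,0,0],[0,0,0],[0,0,0]], dp=[[-0.02,0,-0.1],[-0.02,0,-0.2],[-0.02,0,-0.3]], jaw=[255,255,255])

```text
time_s: 17.65
ee_pos: [0.5555, -0.1986, 0.1708]
ee_rot: [0.707, 0.707, -0.0, -0.0]
contact_force: [-0.4, 0.9, -1.7]
grip_width: 0.455
```

Call:
send_rows(turn=[[0,0,0],[0,0,0],[0,0,0]], dp=[[0.03,-0.02,-0.1],[0.03,-0.02,-0.2],[0.03,-0.02,-0.25]], jaw=[255,255,255])

```text
time_s: 17.95
ee_pos: [0.5558, -0.1989, 0.1682]
ee_rot: [0.707, 0.707, -0.0, -0.0]
contact_force: [0.2, -0.3, -1.9]
grip_width: 0.455
```

Call:
send_rows(turn=[[0,0,0],[0,0,0],[0,0,0]], dp=[[0,0,-0.1],[0,0,-0.2],[0,0,-0.3]], jaw=[255,255,255])

```text
time_s: 18.25
ee_pos: [0.556, -0.199, 0.1664]
ee_rot: [0.707, 0.707, -0.0, -0.0]
contact_force: [-4.5, 0.7, 10.8]
grip_width: 0.453
```

Call:
send_rows(turn=[[0,0,0],[0,0,0]], dp=[[-0.03,0,-0.15],[-0.03,0,-0.2]], jaw=[255,255])

```text
time_s: 18.45
ee_pos: [0.556, -0.199, 0.1659]
ee_rot: [0.707, 0.707, 0.0, 0.0]
contact_force: [-4.0, 2.2, 10.9]
grip_width: 0.453
```

```bash
python3 - <<'E'
from h import *
from station import r
K,P,I=snap(r,"w17")
s=r.state();print(s["moment"])
cv2.imwrite("pics/w17c.png",cv2.resize(I[180:380,250:400,::-1],None,fx=4,fy=3,interpolation=2))
d=r.get_image("scene");cv2.imwrite("pics/s17.png",cv2.resize(d["img"][180:270,170:270,::-1],None,fx=6,fy=6,interpolation=2))
E
```

```text
18.45 pos [ 0.556  -0.199   0.1659] rotvec_err [-0.0003 -0.0005  0.0005] F [-4.02  2.23 10.91] grip 0.453
[ 0.30861785  0.73415896 -0.00165216]
```

View pics/w17c.png

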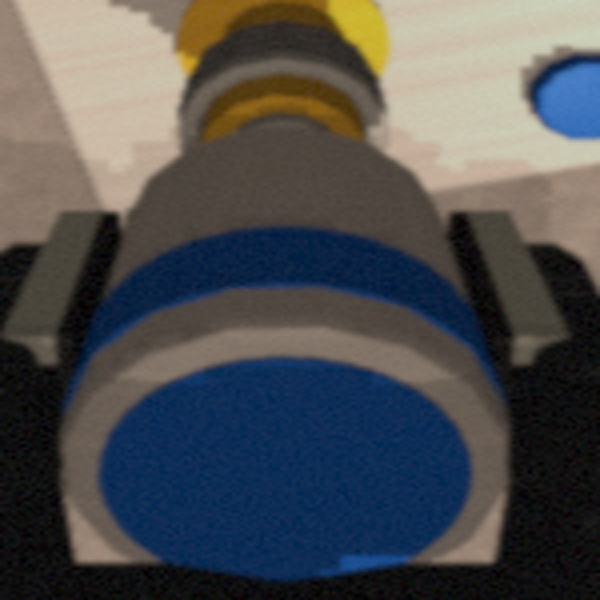

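View pics/s17.png

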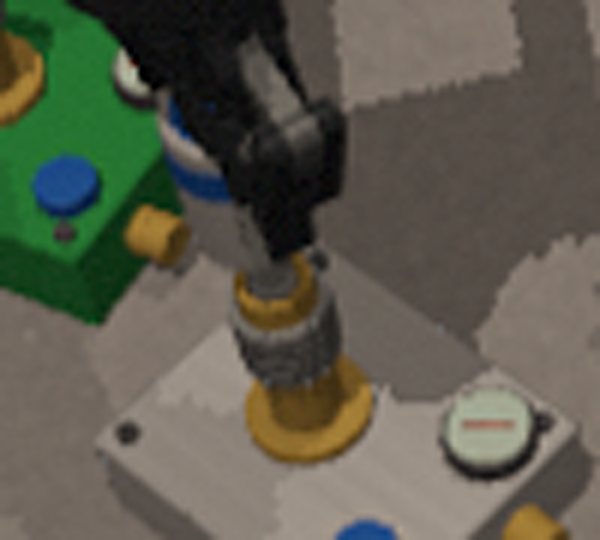

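The plug is inside the bore and resting on the disc at about 13 N. I press on gently.

Call:
send_rows(turn=[[0,0,0],[0,0,0],[0,0,0],[0,0,0]], dp=[[-0.02,0.02,-0.18],[-0.02,0.02,-0.25],[-0.02,0.02,-0.32],[-0.02,0.02,-0.4]], jaw=[255,255,255,255])

```text
time_s: 18.95
ee_pos: [0.556, -0.199, 0.1635]
ee_rot: [0.707, 0.707, 0.0, 0.001]
contact_force: [-5.0, 0.2, 12.3]
grip_width: 0.452
```

Call:
send_rows(turn=[[0,0,0],[0,0,0],[0,0,0],[0,0,0],[0,0,0]], dp=[[-0.06,0,-0.18],[-0.06,0,-0.25],[-0.06,0,-0.33],[-0.06,0,-0.41],[-0.06,0,-0.5]], jaw=[255,255,255,255,255])

```text
time_s: 19.45
ee_pos: [0.5559, -0.199, 0.1603]
ee_rot: [0.707, 0.707, 0.001, 0.001]
contact_force: [-3.4, 1.6, 11.8]
grip_width: 0.453
```

Call:
send_rows(turn=[[0,0,0],[0,0,0],[0,0,0],[0,0,0],[0,0,0]], dp=[[-0.06,0,-0.2],[-0.06,0,-0.29],[-0.06,0,-0.38],[-0.06,0,-0.47],[-0.06,0,-0.55]], jaw=[255,255,255,255,255])

```text
time_s: 19.95
ee_pos: [0.5558, -0.1991, 0.1566]
ee_rot: [0.707, 0.707, 0.001, 0.002]
contact_force: [-2.8, 2.4, 12.7]
grip_width: 0.449
```

Call:
send_rows(turn=[[0,0,0],[0,0,0],[0,0,0],[0,0,0],[0,0,0]], dp=[[-0.04,0,-0.2],[-0.04,0,-0.29],[-0.04,0,-0.38],[-0.04,0,-0.47],[-0.04,0,-0.55]], jaw=[255,255,255,255,255])

```text
time_s: 20.45
ee_pos: [0.5558, -0.1991, 0.1529]
ee_rot: [0.707, 0.707, 0.001, 0.002]
contact_force: [-3.9, 2.2, 13.9]
grip_width: 0.453
```

Call:
send_rows(turn=[[0.001,0.002,0],[0.001,0.002,0],[0.001,0.002,0],[0.001,0.002,0],[0.001,0.002,0]], dp=[[-0.03,0,-0.2],[-0.03,0,-0.28],[-0.03,0,-0.36],[-0.03,0,-0.44],[-0.03,0,-0.5]], jaw=[255,255,255,255,255])

```text
time_s: 20.95
ee_pos: [0.5559, -0.1991, 0.1499]
ee_rot: [0.707, 0.707, 0.001, 0.002]
contact_force: [-4.1, 2.2, 13.7]
grip_width: 0.455
```

Call:
send_rows(turn=[[0,0,0],[0,0,0],[0,0,0],[0,0,0]], dp=[[-0.03,0,-0.2],[-0.03,0,-0.27],[-0.03,0,-0.34],[-0.03,0,-0.4]], jaw=[255,255,255,255])

```text
time_s: 21.35
ee_pos: [0.5558, -0.1991, 0.1478]
ee_rot: [0.707, 0.707, 0.001, 0.002]
contact_force: [-4.8, 2.1, 14.6]
grip_width: 0.457
```

Call:
send_rows(turn=[[0,0,0],[0,0,0],[0,0,0]], dp=[[-0.03,0,-0.2],[-0.03,0,-0.26],[-0.03,0,-0.32]], jaw=[255,255,255])

```text
time_s: 21.65
ee_pos: [0.5557, -0.1991, 0.1459]
ee_rot: [0.707, 0.707, 0.002, 0.002]
contact_force: [-2.8, 1.8, 9.9]
grip_width: 0.456
```

```bash
python3 - <<'E'
from h import *
from station import r
K,P,I=snap(r,"w18")
d=r.get_image("scene");cv2.imwrite("pics/s18.png",cv2.resize(d["img"][180:270,170:270,::-1],None,fx=6,fy=6,interpolation=2))
E
```

```text
21.65 pos [ 0.5557 -0.1991  0.1459] rotvec_err [-0.001  -0.0054  0.0004] F [-2.78  1.8   9.91] grip 0.456
```

View pics/s18.png

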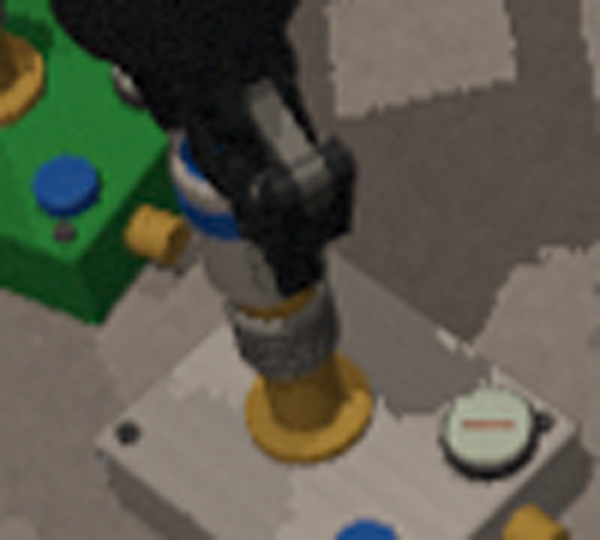

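View pics/w18.png

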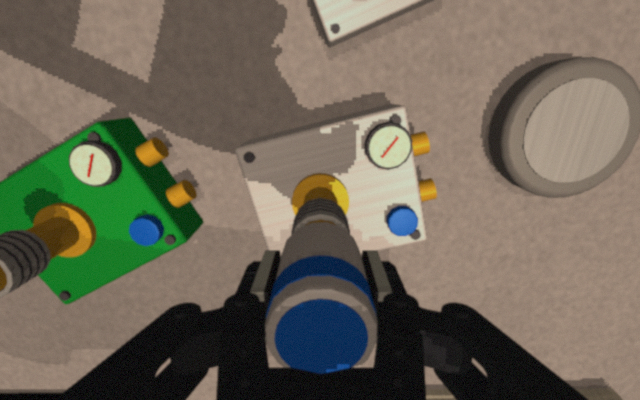

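```bash
python3 - <<'E'
import cv2,numpy as np
a=cv2.imread("pics/scene0.png")[180:270,170:270];a=cv2.resize(a,None,fx=6,fy=6,interpolation=2)
L=[x[230:480,200:400] for x in (a,cv2.imread("pics/s17.png"),cv2.imread("pics/s18.png"))]
cv2.imwrite("pics/cmp.png",cv2.resize(np.hstack(L),None,fx=1.3,fy=1.3))
E
```

```text
(no output)
```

View pics/cmp.png

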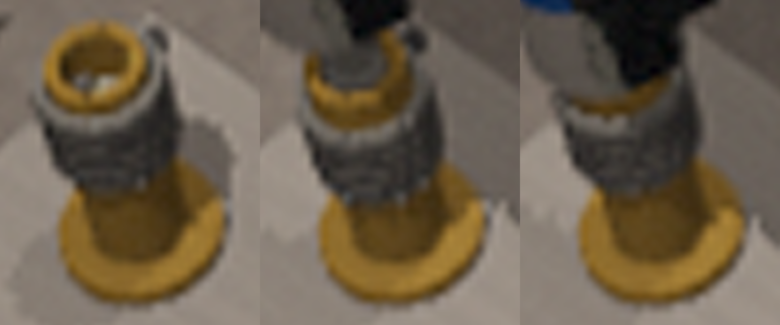

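The sleeve has sprung back up to its original height (third panel matches the first). I hold, unload, and check that the plug is retained.

Call:
send_rows(turn=[[0,0,0],[0,0,0],[0,0,0],[0,0,0],[0,0,0]], dp=[[0,0,-0.1],[0,0,-0.1],[0,0,0],[0,0,0],[0,0,0]], jaw=[255,255,255,255,255])

```text
time_s: 22.25
ee_pos: [0.5557, -0.199, 0.1465]
ee_rot: [0.707, 0.707, 0.002, 0.002]
contact_force: [-2.4, 0.9, 6.1]
grip_width: 0.451
```

Call:
send_rows(turn=[[0,0,0],[0,0,0],[0,0,0]], dp=[[0,0,0.05],[0,0,0.1],[0,0,0.1]], jaw=[255,255,255])

```text
time_s: 22.55
ee_pos: [0.5556, -0.1989, 0.147]
ee_rot: [0.707, 0.707, 0.002, 0.002]
contact_force: [0.4, 0.7, -4.1]
grip_width: 0.455
```

Retained: the hand now pulls slightly and the plug stays. Releasing.

Call:
send_rows(turn=[[0,0,0],[0,0,0],[0,0,0],[0,0,0],[0,0,0]], dp=[[0,0,0],[0,0,0],[0,0,0],[0,0,0],[0,0,0]], jaw=[110,90,60,0,0])

```text
time_s: 23.05
ee_pos: [0.5557, -0.199, 0.1472]
ee_rot: [0.707, 0.707, 0.002, 0.002]
contact_force: [-0.8, -0.5, 0.6]
grip_width: 1.002
```

Call:
send_rows(turn=[[0,0,0],[0,0,0],[0,0,0],[0,0,0],[0,0,0]], dp=[[0,0,0.5],[0,0,2],[0,0,4],[0,0,7],[0,0,10]], jaw=[0,0,0,0,0])

```text
time_s: 23.55
ee_pos: [0.5557, -0.199, 0.2493]
ee_rot: [0.707, 0.707, 0.002, 0.002]
contact_force: [-0.9, -1.2, 0.4]
grip_width: 1.0
```

Call:
send_rows(turn=[[0,0,0],[0,0,0],[0,0,0],[0,0,0]], dp=[[0,-3,1],[0,-7,1],[0,-9,1],[0,-9,1]], jaw=[0,0,0,0])

```text
time_s: 23.95
ee_pos: [0.5556, -0.2913, 0.2602]
ee_rot: [0.708, 0.706, 0.002, 0.003]
contact_force: [0.2, 0.0, -0.2]
grip_width: 1.002
```

```bash
python3 - <<'E'
from h import *
from station import r
K,P,I=snap(r,"w20")
print("exp top",proj(K,P,[.5558,-.1988,.1975]))
d=r.get_image("scene");cv2.imwrite("pics/s20.png",cv2.resize(d["img"][150:290,150:290,::-1],None,fx=4.2,fy=4.2,interpolation=2))
cv2.imwrite("pics/s20f.png",d["img"][:,:,::-1])
E
```

```text
23.95 pos [ 0.5556 -0.2913  0.2602] rotvec_err [-0.0019 -0.0067 -0.0025] F [ 0.24  0.01 -0.22] grip 1.002
exp top [[319.44212525  69.08944804]]
```

View pics/s20.png

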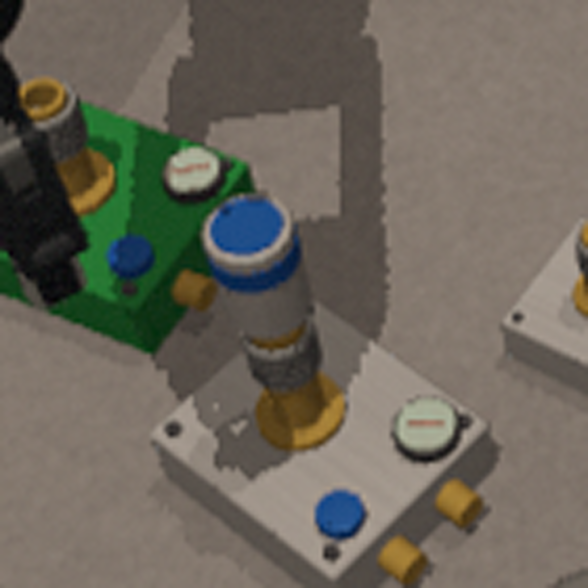

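View pics/w20.png

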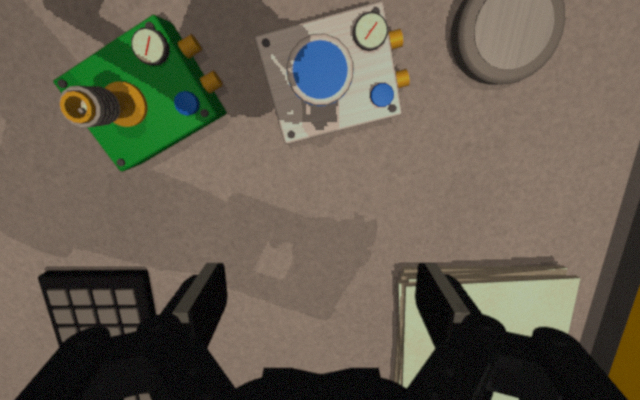

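View pics/s20f.png

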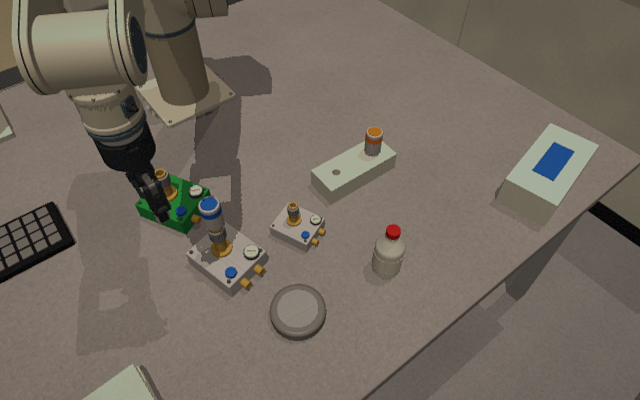

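The cartridge stands upright in the coupler with its disc at (320,69) against (319,69) expected, and the sleeve is up. The used cartridge, wafer box and bottle are at their starting pixels, and the hand is clear.

```bash
python3 - <<'E'
from station import r
print(r.job_done())
E
```

```text
the job is handed in; nothing more can be done
None
```

The fresh blue-banded cartridge is locked in the coupler on the large aluminium manifold. I handed the job in at about 24 s of the 72 s allowed, and no verdict was returned.

**What I did:**
- I gripped the sleeve and pulled it down 9.2 mm to its stop, where the wrist force reached about 30 N. The wrist picture after letting go showed the sleeve caught back and the white disc popped up.
- I took the fresh cartridge from the rack, lined it up over the mouth and pressed it down. The highest force I read while pressing was about 17 N.
- At about 20.5 mm of disc travel the force dropped and the sleeve sprang forward.

**Last checks:**
- **Lock:** the scene picture shows the sleeve back at its starting height. A light 2 N upward pull did not move the cartridge.
- **Position:** its top disc was within about 1 pixel of where the wrist camera should see it, and it looks upright.
- **Bystanders:** the used cartridge, wafer box and bottle appear at the same pixels as at the start.
- **Hand:** it is open and clear, with wrist force near zero.

**What disagreed:**
- My first grip on the cartridge was 2–3 mm off in x and slightly tilted, so I opened, corrected and gripped again.
- A side force of 3–5 N stayed on the plug during insertion and I could not centre it away.
- The height of the mouth worked out differently from different views, by up to 3 mm. I therefore went by contact force for the depth.

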